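# Turn the spares organiser to the headlamp shell

### The job

Bring the blue headlamp shell to the front of the rotating organiser: push the organiser round with a fingertip or the outside of the fingers against the black posts on its rim, until the shell stands in line with the orange pointer. Do not pinch the posts, touch or lift anything standing in the wells, or disturb the other things on the shelf and the cupboard door; leave the organiser at rest with everything still in its well.

Things in the scene. Friction and masses are not known exactly. Their poses are not given: they have to be found in the camera images.
- front (a point): Where the headlamp shell must come to stand: a fixed point 64 mm out from the organiser's axis, straight towards its orange pointer, at the height of the well floors (26 mm above the shelf). It does not turn with the disc.
- pointer (a point): Centre of the orange 28 x 26 mm square on the grey tongue that sticks out from under the disc, 150 mm from the axis, top about 9 mm above the shelf: marks the organiser's front, roughly towards the robot. Fixed.
- axis (a point): Centre of the white disc's top face, on its upright turning axis, 26 mm above the shelf. The disc is 260 mm across and 12 mm thick (underside 14 mm above the shelf); its foot is fixed. It carries four round wells, 64 mm from the axis and 90 degrees apart, 54 mm wide inside, with grey walls 6 mm high and 3 mm thick (outermost point 94 mm from the axis). A grey hub 32 mm across and 12 mm high stands in the middle.
- turntable (a joint): Turning angle of the disc in rad: 0 at the start of every run whatever the disc's heading, growing counter-clockwise seen from above. No stops. It needs about 1.3 N at a rim post, stays where it is left and does not coast.
- post0 (a point): Centre of the top of rim post 0: a black upright post 12 mm in diameter, fixed to the disc 118 mm from the axis, midway between two wells; it rises 32 mm from the disc's top, from 26 to 58 mm above the shelf. Posts 0 to 3 follow counter-clockwise, 90 degrees apart. A finger pushes against its side.
- post1 (a point): Centre of the top of rim post 1: a black upright post 12 mm in diameter, fixed to the disc 118 mm from the axis, midway between two wells; it rises 32 mm from the disc's top, from 26 to 58 mm above the shelf. Posts 0 to 3 follow counter-clockwise, 90 degrees apart. A finger pushes against its side.
- post2 (a point): Centre of the top of rim post 2: a black upright post 12 mm in diameter, fixed to the disc 118 mm from the axis, midway between two wells; it rises 32 mm from the disc's top, from 26 to 58 mm above the shelf. Posts 0 to 3 follow counter-clockwise, 90 degrees apart. A finger pushes against its side.
- post3 (a point): Centre of the top of rim post 3: a black upright post 12 mm in diameter, fixed to the disc 118 mm from the axis, midway between two wells; it rises 32 mm from the disc's top, from 26 to 58 mm above the shelf. Posts 0 to 3 follow counter-clockwise, 90 degrees apart. A finger pushes against its side.
- headlamp: Blue plastic headlamp shell, a loose round housing 49 mm in diameter and 38 mm high with a silver reflector on top and two small side lugs, standing in one of the four wells (which one varies) with about 2.5 mm of play. Origin: centre of its underside; z up.
- bulb_a: White reflector bulb with a silver bayonet cap, loose, standing face down in another well, cap up: 49 mm in diameter, 61 mm high. Origin: centre of its underside; z up.
- bulb_b: White reflector bulb with a brass bayonet cap, loose, standing face down in another well, cap up: 49 mm in diameter, 61 mm high. Origin: centre of its underside; z up.
- tin: Small steel tin with a green lid, loose, in another well: 50 mm in diameter, 36 mm high. Origin: centre of its underside; z up.
- opener: Steel bottle opener lying loose on the shelf, about 125 x 38 x 6 mm, bystander. Origin: on its underside near the middle; its x axis runs to the loop end.
- jar: Jar with a red lid, 60 mm in diameter, 85 mm high, loose bystander on the shelf. Origin: centre of its underside.
- torch: Upright torch, black 30 x 30 mm body with a yellow round head 36 mm across, 108 mm high, loose bystander on the shelf. Origin: centre of its underside.
- padlock: Brass padlock standing upright, 44 x 22 mm, 68 mm high with its shackle, loose bystander on the shelf. Origin: centre of its underside.
- cupboard_door0 (a joint): Opening angle in rad of the swing door of the empty white plastic cupboard (160 deep x 260 wide x 220 mm high) at the back left of the shelf: 0 shut, ajar at 0.45 to 0.55 at the start, growing as it opens towards the robot. Bystander; the door moves easily.
Not all that is in view belongs to the job. What is shaped like the tin but pink is not meant. What is shaped like the bulb_a but purple is not meant.

How it is judged:
By the outcome, as a careful person would: the job done as asked, in the order asked, and still so for the second after the job is handed in, with the robot touching nothing.
It also fails if it takes over 51 s, if anything falls off the work surface, if the arm or the gripper's body presses on something with over 40 N, if the wrist force passes 120 N, or if a joint passes its speed limit or range.

### The arm

A 7-joint arm with a two-finger parallel gripper is mounted at the origin on the work surface. World frame = base frame: x ahead of the robot, y to its left, z up, the work surface at z = 0. Lengths are in m, angles in degrees, forces in N, time in s.
With the tool pointing down it reaches from about 0.425 to 0.875 m from the base axis. Payload 4.7 kg.
Tool frame: the origin (TCP) lies at the very end of the fingers, on their centre line; the grasp point (between the pads) lies 19 mm behind it; z points along the fingers, y is the direction in which the jaws open and shut (so a half turn about z gives the same grasp; the last joint's range is limited). The gripper opens to 87 mm and grips with 3 to 60 N. Pads are 19 mm wide; open, the fingers measure 117 mm over their backs; the gripper's body (75 mm by 190 mm) begins 51 mm behind the grasp point.
Start: joints at [64.12, 18.392, -4.016, 83.108, 1.295, 78.541, -3.26], TCP at [0.292, -0.581, 0.223] pointing down, gripper open.
Joint ranges: [-163.93, 163.93], [-17.29, 119.83], [-79.2, 71.16], [3.27, 140.29], [-89.18, 269.18], [5.43, 117.66], [-154.24, 154.24]. Speed limits (degrees/s): [147.25, 147.25, 180, 180, 180, 180, 180].

### API

Orientations are given as [roll, pitch, yaw] about the fixed x, y, z axes, in that order (R = Rz(yaw) Ry(pitch) Rx(roll)).
In Python, from cell import sensors, imaging, ticket gives the robot as it stands.
- The arm moves only by the tool carry_out, never from a script. Its argument "plan" is a list of rows, each an object of numbers: "fingers": the closure, from -1 (fully open) to 1 (shut); "dx", "dy", "dz": the shift along the tool's x, y, z normalised to -1 to 1, where 1 is 0.03 m; "rx", "ry", "rz": the turn, a rotation vector about the tool's x, y, z normalised to -1 to 1, where 1 is 10 degrees. A call has 1 to 12 rows; each row shifts and turns the commanded pose from where the row before left it, along the tool's axes as they then stand; what a row does not reach is not made up. A row lasts 1/8 s, in which the tool goes at most 62.5 mm and 10.7 degrees, less where a joint would pass 70% of its speed; a pose out of reach is approached as far as the arm can. A call with a number of a shift or a turn outside -1 to 1 is refused whole. A call with a gripper value outside its range is refused whole. The fingers move at their own pace and stop on an object; "force" is the grip in N (left out, the last holds). Time passes only in rows, so rows that do not move let the fingers close. It gives the time, the measured TCP pose, the force and the opening at its end, in the units of the state.
- sensors.get_obs(): the state, without advancing time (a new reading comes with each control period).
- imaging.read_camera(name): name is "scene" or "top"; returns a dict with "color" (400x640x3 uint8, red, green, blue), "mtx" (3x3 intrinsics, pixels), "dist_coeffs" ([k1, k2, p1, p2, k3] as OpenCV has them; the pictures are not rectified), "extrinsics" (4x4, takes a point from world to camera coordinates). Camera axes: x right, y down, z forward; pixel columns grow to the right and rows downward; lengths in m; the calibration is good to about 2 mm. A picture is of the moment at which its call begins. There is no depth.
- ticket.sign_off(): hands the job in, once; it reports no verdict.
The state is a dict: "time_s": time; "qpos": joint angles; "joint_velocities": joint speeds; "effort": joint torques, N m; "tool_pos": TCP position; "tool_rot": TCP orientation; "force": force on the tool from outside, world axes, zero at the start; "wrist_torque": the same for the moment, N m; "grip_width": finger opening in m.
Only numpy, scipy, OpenCV 4.12 (cv2) and the standard library are available. Lean on these libraries where they do the work, as an engineer would, in place of code of your own. Each camera call takes 0.05 s, during which the arm holds its last target.

## Working session

There is one attempt and no reset: what is moved stays moved. The work goes in short steps, Python scripts to look and compute and a tool call to move; the robot and the scene stay as the last step left them, time stands still between calls to the robot, and variables do not carry over. Pictures are saved under pics/ and viewed, and the job is handed in when it is done.

Besides the shell and the picture viewer there is one more tool, called after "Emit:" by a JSON object that holds its "api" and its "payload", one argument or row to a line. carry_out: Moves the arm, as the interface text tells. Scaled input: -1 to 1 covers 0.03 m each way for a shift and 10 degrees each way for a turn. Its arguments: {"type":"object","properties":{"plan":{"type":"array"},"force":{"type":"number"}},"required":["plan"]}

```bash
mkdir -p pics
python3 - <<'E'
from cell import sensors, imaging
import cv2,pickle
o=sensors.get_obs();print(o)
for n in("scene","top"):
    d=imaging.read_camera(n);pickle.dump(d,open(n+'.pkl','wb'))
    cv2.imwrite(f'pics/{n}0.png',d['color'][:,:,::-1]);print(d['mtx'],d['dist_coeffs'],d['extrinsics'])
E
```

```text
{'time_s': 0.0, 'qpos': array([64.12186054, 18.43912484, -4.01653838, 83.17410522,  1.29663984,
       78.54027986, -3.2598978 ]), 'joint_velocities': array([-0.04562333,  0.06095922, -0.05256579, -0.03153275,  0.08960209,
        0.12345234,  0.01880246]), 'effort': array([-4.44849156e-04, -4.91285205e+01, -4.04353375e-01, -3.12534142e+01,
       -6.40333747e-02,  4.37283854e-02,  1.66683817e-04]), 'tool_pos': array([ 0.29162624, -0.58029872,  0.2214679 ]), 'tool_rot': array([-1.79891827e+02,  6.97711906e-03,  2.66892631e+01]), 'force': array([-0.05947862,  0.61718103,  0.19387576]), 'wrist_torque': array([-0.00579161, -0.01960978, -0.00411142]), 'grip_width': 0.08683635385598433}
[[401.72807367   0.         318.69450178]
 [  0.         401.72807367 199.50955136]
 [  0.           0.           1.        ]] [0.02279348 0.         0.         0.         0.        ] [[-0.65199131  0.75817095 -0.00917221  0.33300446]
 [ 0.53297277  0.44966025 -0.71676055 -0.25975672]
 [-0.53930266 -0.47221019 -0.69725905  1.51214377]
 [ 0.          0.          0.          1.        ]]
[[387.31929926   0.         325.83900012]
 [  0.         387.31929926 190.97125247]
 [  0.           0.           1.        ]] [-0.05352328  0.          0.          0.          0.        ] [[-0.01797849 -0.99960761 -0.02148008  0.03700658]
 [-0.99651978  0.01966362 -0.08100419  0.54664348]
 [ 0.08139478  0.01994899 -0.99648228  1.153556  ]
 [ 0.          0.          0.          1.        ]]
```

View pics/scene0.png

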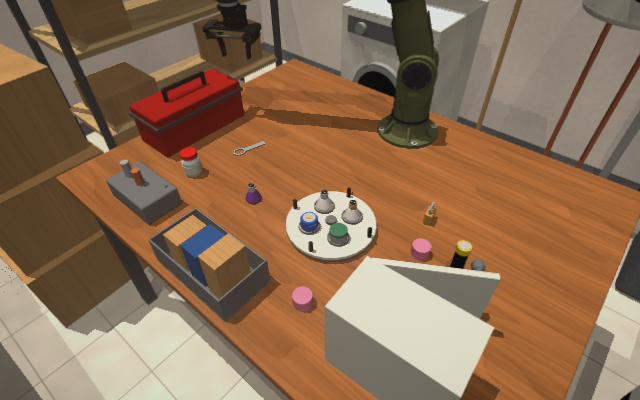

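View pics/top0.png

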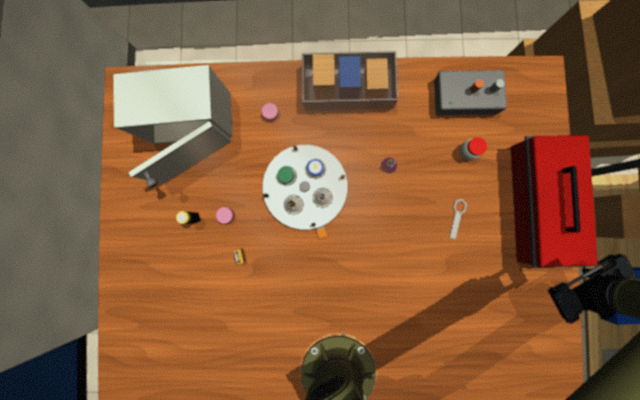

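The only blue round thing in a well is at top px (316,168), scene (309,221). The lookalikes are the blue block in the crate at top (349,71), the purple bulb at (389,165) and the pink tins at (270,112) and (225,215). I'll check with a close crop.

```bash
cat > h.py <<'E'
import numpy as np,cv2
def pix2w(d,uv,z):
    p=cv2.undistortPoints(np.array(uv,float).reshape(-1,1,2),d['mtx'],d['dist_coeffs']).reshape(-1,2)
    E=d['extrinsics'];R=E[:3,:3];t=E[:3,3];c=-R.T@t
    r=np.c_[p,np.ones(len(p))]@R
    return c+r*((z-c[2])/r[:,2])[:,None]
def w2pix(d,P):
    E=d['extrinsics'];return cv2.projectPoints(np.array(P,float).reshape(-1,1,3),cv2.Rodrigues(E[:3,:3])[0],E[:3,3],d['mtx'],d['dist_coeffs'])[0].reshape(-1,2)
E
python3 - <<'E'
import pickle,cv2,numpy as np
d=pickle.load(open('top.pkl','rb'));im=d['color'][:,:,::-1]
a=cv2.resize(im[135:245,250:360],(600,600),interpolation=cv2.INTER_CUBIC)
cv2.imwrite('pics/ctop.png',a)
d=pickle.load(open('scene.pkl','rb'));im=d['color'][:,:,::-1]
a=cv2.resize(im[175:270,275:390],None,fx=6,fy=6,interpolation=cv2.INTER_CUBIC)
cv2.imwrite('pics/cscene.png',a)
E
```

```text
(no output)
```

View pics/ctop.png

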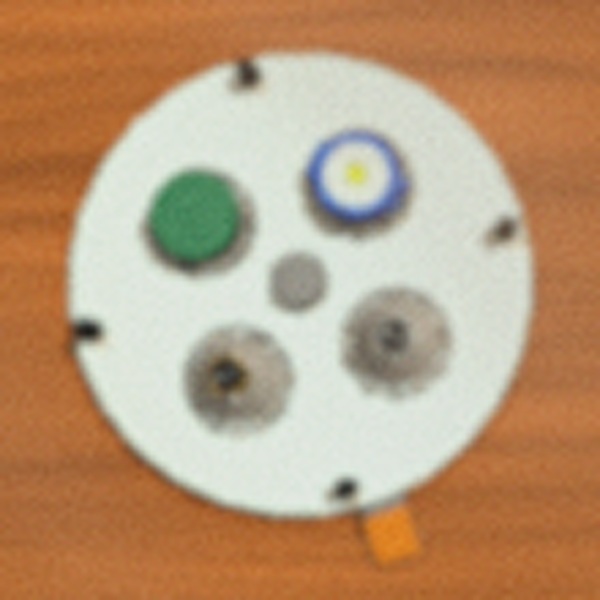

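View pics/cscene.png

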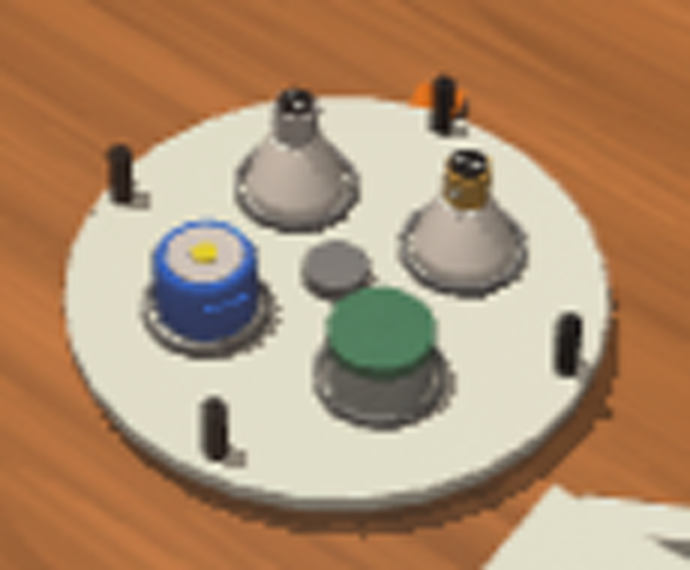

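The crop confirms it: a blue shell with a silver/yellow top at crop (357,178). The pointer is at crop (392,533), and the posts are at about (247,73), (503,230), (346,489) and (88,331). Next I'll measure these.

```bash
cat >> h.py <<'E'
from scipy.optimize import least_squares
def ori(d,box=(135,255,250,365)):
    y0,y1,x0,x1=box
    im=d['color'][y0:y1,x0:x1];hsv=cv2.cvtColor(im,cv2.COLOR_RGB2HSV)
    def cen(m):
        n,l,s,c=cv2.connectedComponentsWithStats(m.astype(np.uint8))
        k=1+np.argmax(s[1:,4]);return c[k]+[x0,y0],s[k,4]
    H,S,V=[hsv[...,i].astype(int) for i in range(3)]
    m=((S<60)&(V>150)).astype(np.uint8)
    c=max(cv2.findContours(m,cv2.RETR_EXTERNAL,cv2.CHAIN_APPROX_NONE)[0],key=cv2.contourArea)
    w=pix2w(d,cv2.convexHull(c).reshape(-1,2)+[x0,y0],.026)
    r=least_squares(lambda p:np.hypot(w[:,0]-p[0],w[:,1]-p[1])-p[2],[w[:,0].mean(),w[:,1].mean(),.13],loss='soft_l1',f_scale=.001).x
    out={'axis':r}
    b,a=cen((H>100)&(H<130)&(S>120)); out['blue']=(b,a,pix2w(d,[b],.060)[0])
    # orange: more saturated than wood
    o=(H>=10)&(H<20)&(S>200)&(V>190)
    return out,hsv
E
python3 - <<'E'
import pickle
from h import *
d=pickle.load(open('top.pkl','rb'))
o,h=ori(d);print(o)
ax=o['axis'][:2]
s=600/110
def P(u,v,z):return pix2w(d,[[u/s+250-.5+.5/s,v/s+135-.5+.5/s]],z)[0]
def pol(n,p):
    e=p[:2]-ax;print(n,p.round(4),'r',np.hypot(*e).round(4),'ang',np.degrees(np.arctan2(e[1],e[0])).round(1))
print('hub',P(299,282,.038))
pol('pointer',P(392,533,.009))
for n,q in dict(pN=(245,70),pE=(507,227),pS=(344,490),pW=(83,331)).items(): pol(n,P(*q,.05))
pol('lamp',P(356,174,.064));pol('tin',P(192,215,.062))
pol('bulbbrass',P(229,376,.085));pol('bulbsil',P(394,335,.085))
# others
for n,(u,v,z) in dict(pink=(225,215,.035),torch=(183,217,.1),padlock=(239,257,.05),purple=(389,164,.05),pink2=(270,112,.035),opener=(457,220,0),jar=(474,148,.085),doortip=(135,175,.2)).items():pol(n,pix2w(d,[[u,v]],z)[0])
E
```

```text
{'axis': array([0.56198691, 0.09145849, 0.12925856]), 'blue': (array([307., 166.]), np.int32(1), array([0.61941619, 0.08036309, 0.06      ]))}
hub [0.56135462 0.09050457 0.038     ]
pointer [0.4222 0.0426 0.009 ] r 0.1481 ang -160.7
pN [0.678  0.1178 0.05  ] r 0.1189 ang 12.8
pE [ 0.588  -0.0243  0.05  ] r 0.1187 ang -77.3
pS [0.4468 0.0668 0.05  ] r 0.1178 ang -167.9
pW [0.5357 0.2081 0.05  ] r 0.1195 ang 102.7
lamp [0.6169 0.0569 0.064 ] r 0.0648 ang -32.2
tin [0.5967 0.1463 0.062 ] r 0.0649 ang 57.7
bulbbrass [0.5079 0.1246 0.085 ] r 0.0634 ang 148.5
bulbsil [0.5279 0.0372 0.085 ] r 0.0641 ang -122.2
pink [0.4795 0.3321 0.035 ] r 0.2544 ang 108.9
torch [0.4742 0.4357 0.1   ] r 0.3553 ang 104.3
padlock [0.3546 0.286  0.05  ] r 0.2844 ang 136.8
purple [ 0.6218 -0.1633  0.05  ] r 0.2617 ang -76.8
pink2 [0.7932 0.1938 0.035 ] r 0.2529 ang 23.9
opener [ 0.4516 -0.3744  0.    ] r 0.4788 ang -103.3
jar [ 0.6588 -0.4068  0.085 ] r 0.5076 ang -79.0
doortip [0.5852 0.528  0.2   ] r 0.4372 ang 87.0
```

Geometry from the top view:
- **Axis:** about (0.562, 0.091).
- **Lamp:** at -32.3°.
- **Pointer:** at about -161°.
- **Turn needed:** about -129° (clockwise).

I'll shut the fingers and push the far post (12.5°) clockwise from its counter-clockwise side, with the tool turning along the arc. First I'll travel there at height, clear of the toolbox.

Emit:
{"api": "carry_out", "payload": {
  "plan": [
    {"fingers": 1,"dx": 0.5,"dy": -0.78},
    {"fingers": 1,"dx": 0.5,"dy": -0.78},
    {"fingers": 1,"dx": 0.5,"dy": -0.78},
    {"fingers": 1,"dx": 0.5,"dy": -0.78},
    {"fingers": 1,"dx": 0.5,"dy": -0.78},
    {"fingers": 1,"dx": 0.5,"dy": -0.78},
    {"fingers": 1,"dx": 0.5,"dy": -0.78},
    {"fingers": 1,"dx": 0.5,"dy": -0.78},
    {"fingers": 1,"dx": 0.5,"dy": -0.78}
  ],
  "force": 20
}}

```text
validation failed for argument at $.pl...
```

```bash
cat >> h.py <<'E'
from scipy.spatial.transform import Rotation as Ro
AX=np.array([.5617,.0911])
def plan(goals,start=None):
    """goals: list of (x,y,z,yaw) successive row targets; prints rows. uses measured pose as start"""
    from cell import sensors
    o=sensors.get_obs();p=np.array(o['tool_pos']) if start is None else np.array(start[:3]);yaw=o['tool_rot'][2] if start is None else start[3]
    for g in goals:
        R=Ro.from_euler('xyz',[180,0,yaw],degrees=True)
        l=R.inv().apply(np.array(g[:3])-p)/.03
        dyaw=(g[3]-yaw+180)%360-180
        print('dx %.2f dy %.2f dz %.2f rz %.2f'%(*l,-dyaw/10)); p=np.array(g[:3]);yaw=g[3]
def arc(th,r=.12,z=.04,lead=0):
    a=np.radians(th);return (AX[0]+r*np.cos(a),AX[1]+r*np.sin(a),z,th+90)
E
python3 - <<'E'
from h import *
from cell import sensors
o=sensors.get_obs();print(o['time_s'],o['tool_pos'],o['tool_rot'],o['grip_width'])
g=arc(30,z=.15);print(g)
p=o['tool_pos'];
mid=[list(p+(np.array(g[:3])-p)*k/20)+[o['tool_rot'][2]] for k in range(1,21)]
plan(mid[:2])
E
```

```text
0.1 [ 0.2916652  -0.58035299  0.22156981] [-1.79903449e+02  6.67451285e-03  2.66884498e+01] 0.08679172434209591
(np.float64(0.6656230484541326), np.float64(0.15109999999999998), 0.15, 120)
dx 1.10 dy -0.81 dz 0.12 rz -0.00
dx 1.10 dy -0.81 dz 0.12 rz -0.00
```

Emit:
{"api": "carry_out", "payload": {
  "plan": [
    {"fingers": 1.0,"dx": 0.5,"dy": -0.78,"dz": 0.0,"rx": 0.0,"ry": 0.0,"rz": 0.0}
  ],
  "force": 20
}}

```text
time_s: 0.22
tool_pos: [0.2934, -0.554, 0.2213]
tool_rot: [-179.9, 0.1, 26.5]
force: [-0.5, 0.4, 0.4]
grip_width: 0.0826
```

Emit:
{"api": "carry_out", "payload": {
  "plan": [
    {"fingers": 1.0,"dx": 0.5,"dy": -0.78,"dz": 0.0,"rx": 0.0,"ry": 0.0,"rz": 0.0},
    {"fingers": 1.0,"dx": 0.5,"dy": -0.78,"dz": 0.0,"rx": 0.0,"ry": 0.0,"rz": 0.0},
    {"fingers": 1.0,"dx": 0.5,"dy": -0.78,"dz": 0.0,"rx": 0.0,"ry": 0.0,"rz": 0.0},
    {"fingers": 1.0,"dx": 0.5,"dy": -0.78,"dz": 0.0,"rx": 0.0,"ry": 0.0,"rz": 0.0},
    {"fingers": 1.0,"dx": 0.5,"dy": -0.78,"dz": 0.0,"rx": 0.0,"ry": 0.0,"rz": 0.0},
    {"fingers": 1.0,"dx": 0.5,"dy": -0.78,"dz": 0.0,"rx": 0.0,"ry": 0.0,"rz": 0.0},
    {"fingers": 1.0,"dx": 0.5,"dy": -0.78,"dz": 0.0,"rx": 0.0,"ry": 0.0,"rz": 0.0},
    {"fingers": 1.0,"dx": 0.5,"dy": -0.78,"dz": 0.0,"rx": 0.0,"ry": 0.0,"rz": 0.0}
  ],
  "force": 20
}}

```text
time_s: 1.23
tool_pos: [0.3178, -0.3308, 0.2222]
tool_rot: [-180.0, 0.0, 26.7]
force: [-0.1, 0.8, -0.2]
grip_width: 0.0053
```

Run:
```python
from h import *
from cell import sensors
o=sensors.get_obs();print(o['time_s'],o['tool_pos'],o['tool_rot'],o['grip_width'])
g=arc(32,z=.15);print(g)
p=o['tool_pos'];R=Ro.from_euler('xyz',[180,0,o['tool_rot'][2]],degrees=True)
print(R.inv().apply(np.array(g[:3])-p)/.03)
```

```text
1.225 [ 0.31777298 -0.33081375  0.22215321] [-1.79964049e+02  1.75215365e-02  2.66898834e+01] 0.005251159538077414
(np.float64(0.6634657715387711), np.float64(0.15469031170798458), 0.15, 122)
[17.56430252 -9.2834047   2.40510708]
```

Emit:
{"api": "carry_out", "payload": {
  "plan": [
    {"fingers": 1.0,"dx": 0.8,"dy": -0.42,"dz": 0.0,"rx": 0.0,"ry": 0.0,"rz": 0.0},
    {"fingers": 1.0,"dx": 0.8,"dy": -0.42,"dz": 0.0,"rx": 0.0,"ry": 0.0,"rz": 0.0},
    {"fingers": 1.0,"dx": 0.8,"dy": -0.42,"dz": 0.0,"rx": 0.0,"ry": 0.0,"rz": 0.0},
    {"fingers": 1.0,"dx": 0.8,"dy": -0.42,"dz": 0.0,"rx": 0.0,"ry": 0.0,"rz": 0.0},
    {"fingers": 1.0,"dx": 0.8,"dy": -0.42,"dz": 0.0,"rx": 0.0,"ry": 0.0,"rz": 0.0},
    {"fingers": 1.0,"dx": 0.8,"dy": -0.42,"dz": 0.0,"rx": 0.0,"ry": 0.0,"rz": 0.0},
    {"fingers": 1.0,"dx": 0.8,"dy": -0.42,"dz": 0.0,"rx": 0.0,"ry": 0.0,"rz": 0.0},
    {"fingers": 1.0,"dx": 0.8,"dy": -0.42,"dz": 0.0,"rx": 0.0,"ry": 0.0,"rz": 0.0},
    {"fingers": 1.0,"dx": 0.8,"dy": -0.42,"dz": 0.0,"rx": 0.0,"ry": 0.0,"rz": 0.0},
    {"fingers": 1.0,"dx": 0.8,"dy": -0.42,"dz": 0.0,"rx": 0.0,"ry": 0.0,"rz": 0.0},
    {"fingers": 1.0,"dx": 0.8,"dy": -0.42,"dz": 0.0,"rx": 0.0,"ry": 0.0,"rz": 0.0}
  ]
}}

```text
time_s: 2.6
tool_pos: [0.4917, -0.0888, 0.2222]
tool_rot: [-180.0, 0.0, 26.7]
force: [0.5, -0.4, 0.2]
grip_width: 0.0005
```

Emit:
{"api": "carry_out", "payload": {
  "plan": [
    {"fingers": 1.0,"dx": 0.8,"dy": -0.42,"dz": 0.0,"rx": 0.0,"ry": 0.0,"rz": 0.0},
    {"fingers": 1.0,"dx": 0.8,"dy": -0.42,"dz": 0.0,"rx": 0.0,"ry": 0.0,"rz": 0.0},
    {"fingers": 1.0,"dx": 0.8,"dy": -0.42,"dz": 0.0,"rx": 0.0,"ry": 0.0,"rz": 0.0},
    {"fingers": 1.0,"dx": 0.8,"dy": -0.42,"dz": 0.0,"rx": 0.0,"ry": 0.0,"rz": 0.0},
    {"fingers": 1.0,"dx": 0.8,"dy": -0.42,"dz": 0.0,"rx": 0.0,"ry": 0.0,"rz": 0.0},
    {"fingers": 1.0,"dx": 0.8,"dy": -0.42,"dz": 0.0,"rx": 0.0,"ry": 0.0,"rz": 0.0},
    {"fingers": 1.0,"dx": 0.8,"dy": -0.42,"dz": 0.0,"rx": 0.0,"ry": 0.0,"rz": 0.0},
    {"fingers": 1.0,"dx": 0.8,"dy": -0.42,"dz": 0.0,"rx": 0.0,"ry": 0.0,"rz": 0.0},
    {"fingers": 1.0,"dx": 0.8,"dy": -0.42,"dz": 0.0,"rx": 0.0,"ry": 0.0,"rz": 0.0},
    {"fingers": 1.0,"dx": 0.8,"dy": -0.42,"dz": 0.0,"rx": 0.0,"ry": 0.0,"rz": 0.0},
    {"fingers": 1.0,"dx": 0.8,"dy": -0.42,"dz": 0.0,"rx": 0.0,"ry": 0.0,"rz": 0.0}
  ]
}}

```text
time_s: 3.98
tool_pos: [0.6655, 0.1533, 0.2218]
tool_rot: [-180.0, 0.1, 26.7]
force: [0.5, 0.0, 0.5]
grip_width: 0.0002
```

Emit:
{"api": "carry_out", "payload": {
  "plan": [
    {"fingers": 1.0,"dx": 0.0,"dy": 0.0,"dz": 0.0,"rx": 0.0,"ry": 0.0,"rz": -1.0},
    {"fingers": 1.0,"dx": 0.0,"dy": 0.0,"dz": 0.0,"rx": 0.0,"ry": 0.0,"rz": -1.0},
    {"fingers": 1.0,"dx": 0.0,"dy": 0.0,"dz": 0.0,"rx": 0.0,"ry": 0.0,"rz": -1.0},
    {"fingers": 1.0,"dx": 0.0,"dy": 0.0,"dz": 0.0,"rx": 0.0,"ry": 0.0,"rz": -1.0},
    {"fingers": 1.0,"dx": 0.0,"dy": 0.0,"dz": 0.0,"rx": 0.0,"ry": 0.0,"rz": -1.0},
    {"fingers": 1.0,"dx": 0.0,"dy": 0.0,"dz": 0.0,"rx": 0.0,"ry": 0.0,"rz": -1.0},
    {"fingers": 1.0,"dx": 0.0,"dy": 0.0,"dz": 0.0,"rx": 0.0,"ry": 0.0,"rz": -1.0},
    {"fingers": 1.0,"dx": 0.0,"dy": 0.0,"dz": 0.0,"rx": 0.0,"ry": 0.0,"rz": -1.0},
    {"fingers": 1.0,"dx": 0.0,"dy": 0.0,"dz": 0.0,"rx": 0.0,"ry": 0.0,"rz": -1.0},
    {"fingers": 1.0,"dx": 0.0,"dy": 0.0,"dz": 0.0,"rx": 0.0,"ry": 0.0,"rz": -0.5},
    {"fingers": 1.0,"dx": 0.0,"dy": 0.0,"dz": 0.0,"rx": 0.0,"ry": 0.0,"rz": 0.0}
  ]
}}

```text
time_s: 5.35
tool_pos: [0.665, 0.1526, 0.2219]
tool_rot: [-179.9, -0.0, 121.6]
force: [-0.2, 0.3, 0.2]
grip_width: 0.0003
```

Run:
```python
from h import *
from cell import sensors,imaging
import pickle
o=sensors.get_obs();print(o['time_s'],o['tool_pos'],o['tool_rot'],o['grip_width'],o['qpos'])
e=o['tool_pos'][:2]-AX;print(np.hypot(*e),np.degrees(np.arctan2(e[1],e[0])))
ims=[]
d=imaging.read_camera('scene');pickle.dump(d,open('scene1.pkl','wb'));cv2.imwrite('pics/s1.png',cv2.resize(d['color'][130:290,240:440,::-1],None,fx=3.5,fy=3.5,interpolation=2))
```

```text
5.35 [0.66501275 0.15259381 0.22188373] [-1.79947028e+02 -3.08003087e-02  1.21624653e+02] 0.00031549271708544615 [ 22.12831852  32.54790698 -56.04275945  76.44532806  26.60084652
  84.62551676  -0.33831706]
0.12022900105716496 30.761950964223207
```

View pics/s1.png

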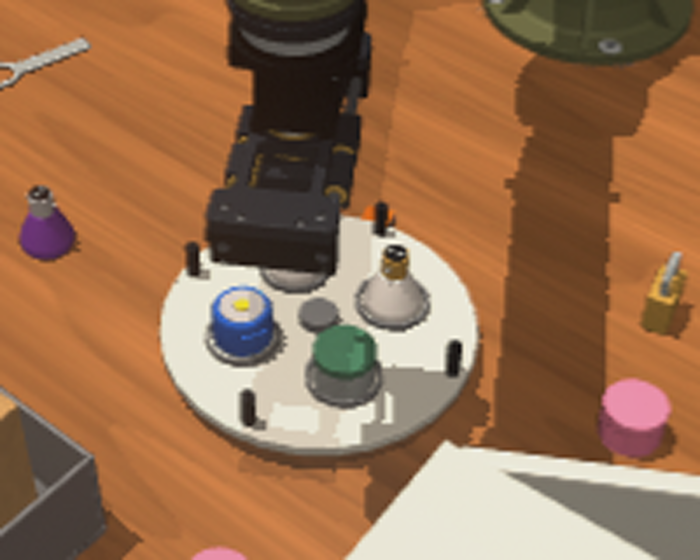

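Run:
```python
from h import *
import pickle
d=pickle.load(open('scene1.pkl','rb'))
for P in ([.665,.1526,.222],[.665,.1526,.292],[.665,.1526,.04]): print((w2pix(d,P)[0]-[240,130])*3.5)
from cell import imaging
d=imaging.read_camera('top');pickle.dump(d,open('top1.pkl','wb'));cv2.imwrite('pics/t1.png',cv2.resize(d['color'][80:280,200:420,::-1],None,fx=3,fy=3,interpolation=2))
for P in ([.665,.1526,.222],[.665,.1526,.292],[.665,.1526,.04]): print((w2pix(d,P)[0]-[200,80])*3)
```

```text
[295.29411495 249.60692606]
[295.37136925 169.59115392]
[295.13675858 423.00830128]
[222.50385231 179.34620036]
[208.92268523 160.62227499]
[250.29447    217.65214544]
```

View pics/t1.png

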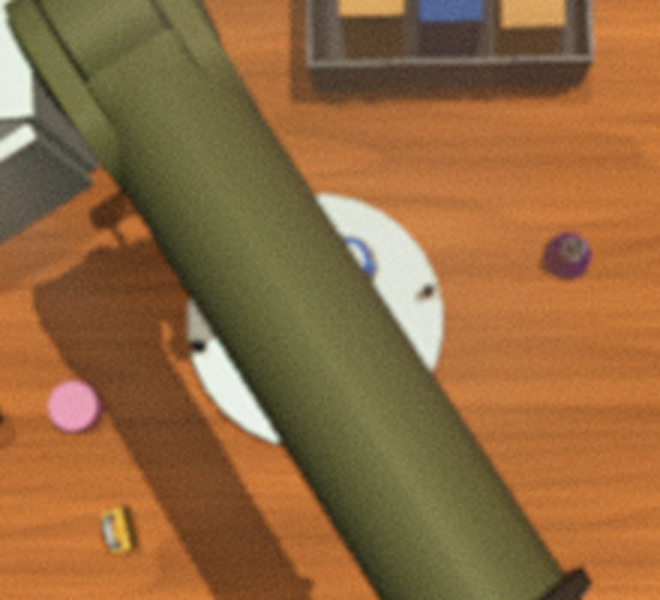

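Run:
```python
import pickle,cv2
d=pickle.load(open('scene1.pkl','rb'));cv2.imwrite('pics/s1f.png',d['color'][:,:,::-1])
```

```text
(no output)
```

View pics/s1f.png

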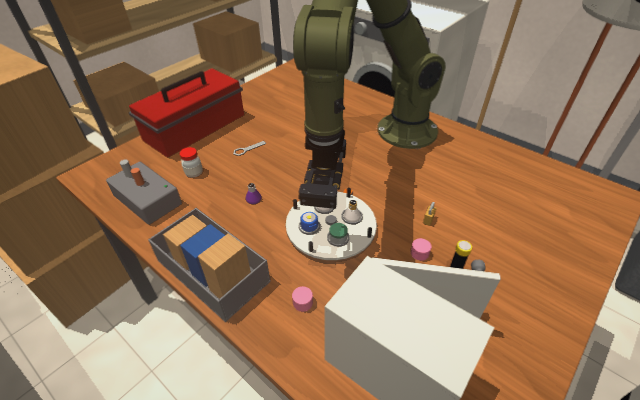

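The arm sits high and clear of the cupboard, and the gripper is above the rim between the far post and the left post. I'll lower it beside the far post.

Emit:
{"api": "carry_out", "payload": {
  "plan": [
    {"fingers": 1.0,"dx": 0.0,"dy": 0.0,"dz": 0.9,"rx": 0.0,"ry": 0.0,"rz": 0.0},
    {"fingers": 1.0,"dx": 0.0,"dy": 0.0,"dz": 0.9,"rx": 0.0,"ry": 0.0,"rz": 0.0},
    {"fingers": 1.0,"dx": 0.0,"dy": 0.0,"dz": 0.9,"rx": 0.0,"ry": 0.0,"rz": 0.0},
    {"fingers": 1.0,"dx": 0.0,"dy": 0.0,"dz": 0.9,"rx": 0.0,"ry": 0.0,"rz": 0.0},
    {"fingers": 1.0,"dx": 0.0,"dy": 0.0,"dz": 0.9,"rx": 0.0,"ry": 0.0,"rz": 0.0},
    {"fingers": 1.0,"dx": 0.0,"dy": 0.0,"dz": 0.9,"rx": 0.0,"ry": 0.0,"rz": 0.0},
    {"fingers": 1.0,"dx": 0.0,"dy": 0.0,"dz": 0.6,"rx": 0.0,"ry": 0.0,"rz": 0.0},
    {"fingers": 1.0,"dx": 0.0,"dy": 0.0,"dz": 0.0,"rx": 0.0,"ry": 0.0,"rz": 0.0}
  ]
}}

```text
time_s: 6.45
tool_pos: [0.6643, 0.1524, 0.0411]
tool_rot: [-179.9, -0.0, 121.7]
force: [0.1, 0.0, 0.8]
grip_width: 0.0001
```

Run:
```python
from h import *
from cell import sensors,imaging
o=sensors.get_obs();print(o['time_s'],o['tool_pos'],o['tool_rot'],o['force'],o['qpos'])
d=imaging.read_camera('scene');cv2.imwrite('pics/s2.png',cv2.resize(d['color'][130:290,240:440,::-1],None,fx=3.5,fy=3.5,interpolation=2))
plan([arc(30.8-5*k) for k in range(1,4)],start=list(arc(30.8)))
```

```text
6.45 [0.66429694 0.15236834 0.04109218] [-1.79853230e+02 -3.82728038e-02  1.21661382e+02] [0.12637971 0.00287664 0.81548727] [ 20.64665734  40.39525803 -51.26228156  87.47291912  32.93457509
  68.33176001  -4.74307528]
dx -0.35 dy -0.02 dz -0.00 rz 0.50
dx -0.35 dy -0.02 dz -0.00 rz 0.50
dx -0.35 dy -0.02 dz -0.00 rz 0.50
```

View pics/s2.png

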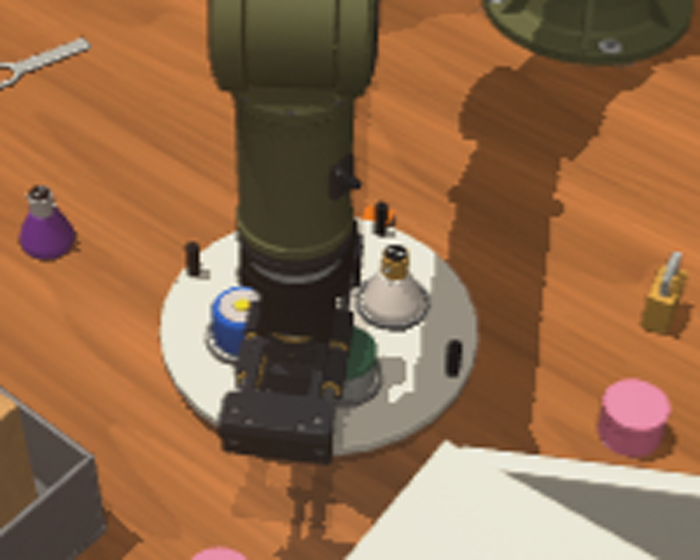

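The gripper is lowered beside the far post and clear of everything in the wells. Now I'll push along the arc in 5° rows.

Emit:
{"api": "carry_out", "payload": {
  "plan": [
    {"fingers": 1.0,"dx": -0.35,"dy": -0.02,"dz": 0.0,"rx": 0.0,"ry": 0.0,"rz": 0.5},
    {"fingers": 1.0,"dx": -0.35,"dy": -0.02,"dz": 0.0,"rx": 0.0,"ry": 0.0,"rz": 0.5},
    {"fingers": 1.0,"dx": -0.35,"dy": -0.02,"dz": 0.0,"rx": 0.0,"ry": 0.0,"rz": 0.5},
    {"fingers": 1.0,"dx": -0.35,"dy": -0.02,"dz": 0.0,"rx": 0.0,"ry": 0.0,"rz": 0.5},
    {"fingers": 1.0,"dx": -0.35,"dy": -0.02,"dz": 0.0,"rx": 0.0,"ry": 0.0,"rz": 0.5},
    {"fingers": 1.0,"dx": -0.35,"dy": -0.02,"dz": 0.0,"rx": 0.0,"ry": 0.0,"rz": 0.5},
    {"fingers": 1.0,"dx": -0.35,"dy": -0.02,"dz": 0.0,"rx": 0.0,"ry": 0.0,"rz": 0.5}
  ]
}}

```text
time_s: 7.38
tool_pos: [0.6833, 0.0834, 0.0445]
tool_rot: [179.8, -0.1, 86.5]
force: [0.9, 1.6, -0.6]
grip_width: 0.0006
```

```bash
cat > st.py <<'E'
from h import *
from cell import sensors,imaging
import sys
o=sensors.get_obs();print(o['time_s'],o['tool_pos'],o['tool_rot'],o['force'],o['qpos'].round(1))
e=o['tool_pos'][:2]-AX;t=np.degrees(np.arctan2(e[1],e[0]));print('r',np.hypot(*e),'th',t,'yaw-th',o['tool_rot'][2]-t)
d=imaging.read_camera('scene');cv2.imwrite('pics/%s.png'%sys.argv[1],cv2.resize(d['color'][130:290,240:440,::-1],None,fx=3.5,fy=3.5,interpolation=2))
E
python3 st.py s3
```

```text
7.375 [0.68331784 0.08344955 0.04454122] [ 1.79810630e+02 -1.12495246e-01  8.65460482e+01] [ 0.85517733  1.5628877  -0.61077425] [ 22.2  37.7 -44.2  86.8  27.7  66.6 -30.5]
r 0.12185823330725398 th -3.5994865386652313 yaw-th 90.14553475801628
```

View pics/s3.png

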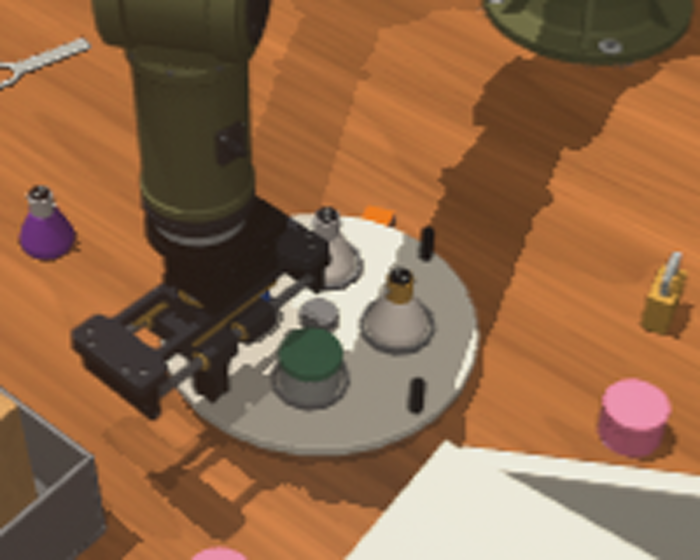

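The disc is turning clockwise with about 1.6 N of contact force. I'll continue, with a small correction for the upward drift.

Emit:
{"api": "carry_out", "payload": {
  "plan": [
    {"fingers": 1.0,"dx": -0.35,"dy": -0.03,"dz": 0.02,"rx": 0.0,"ry": 0.0,"rz": 0.5},
    {"fingers": 1.0,"dx": -0.35,"dy": -0.03,"dz": 0.02,"rx": 0.0,"ry": 0.0,"rz": 0.5},
    {"fingers": 1.0,"dx": -0.35,"dy": -0.03,"dz": 0.02,"rx": 0.0,"ry": 0.0,"rz": 0.5},
    {"fingers": 1.0,"dx": -0.35,"dy": -0.03,"dz": 0.02,"rx": 0.0,"ry": 0.0,"rz": 0.5},
    {"fingers": 1.0,"dx": -0.35,"dy": -0.03,"dz": 0.02,"rx": 0.0,"ry": 0.0,"rz": 0.5},
    {"fingers": 1.0,"dx": -0.35,"dy": -0.03,"dz": 0.02,"rx": 0.0,"ry": 0.0,"rz": 0.5},
    {"fingers": 1.0,"dx": -0.35,"dy": -0.02,"dz": 0.0,"rx": 0.0,"ry": 0.0,"rz": 0.5},
    {"fingers": 1.0,"dx": -0.35,"dy": -0.02,"dz": 0.0,"rx": 0.0,"ry": 0.0,"rz": 0.5}
  ]
}}

```text
time_s: 8.43
tool_pos: [0.6479, 0.0088, 0.0408]
tool_rot: [179.9, -0.2, 46.6]
force: [0.2, 1.5, 0.6]
grip_width: 0.0001
```

```bash
python3 st.py s4
```

```text
8.425 [0.64793973 0.00876381 0.04079497] [179.89901735  -0.19019806  46.63829965] [0.19720021 1.47548194 0.64145852] [ 25.3  31.  -37.1  93.5  20.5  62.2 -60.8]
r 0.11923313134793942 th -43.67349642810738 yaw-th 90.31179607550885
```

View pics/s4.png

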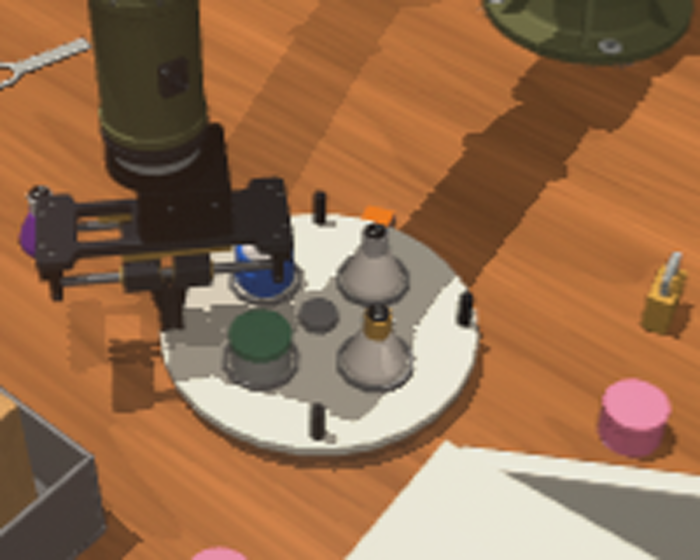

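Emit:
{"api": "carry_out", "payload": {
  "plan": [
    {"fingers": 1.0,"dx": -0.35,"dy": -0.02,"dz": 0.0,"rx": 0.0,"ry": 0.0,"rz": 0.5},
    {"fingers": 1.0,"dx": -0.35,"dy": -0.02,"dz": 0.0,"rx": 0.0,"ry": 0.0,"rz": 0.5},
    {"fingers": 1.0,"dx": -0.35,"dy": -0.02,"dz": 0.0,"rx": 0.0,"ry": 0.0,"rz": 0.5},
    {"fingers": 1.0,"dx": -0.35,"dy": -0.02,"dz": 0.0,"rx": 0.0,"ry": 0.0,"rz": 0.5},
    {"fingers": 1.0,"dx": -0.35,"dy": -0.02,"dz": 0.0,"rx": 0.0,"ry": 0.0,"rz": 0.5},
    {"fingers": 1.0,"dx": -0.35,"dy": -0.02,"dz": 0.0,"rx": 0.0,"ry": 0.0,"rz": 0.5},
    {"fingers": 1.0,"dx": -0.35,"dy": -0.02,"dz": 0.0,"rx": 0.0,"ry": 0.0,"rz": 0.5},
    {"fingers": 1.0,"dx": -0.35,"dy": -0.02,"dz": 0.0,"rx": 0.0,"ry": 0.0,"rz": 0.5},
    {"fingers": 1.0,"dx": -0.35,"dy": -0.02,"dz": 0.0,"rx": 0.0,"ry": 0.0,"rz": 0.5},
    {"fingers": 1.0,"dx": -0.35,"dy": -0.02,"dz": 0.0,"rx": 0.0,"ry": 0.0,"rz": 0.5}
  ]
}}

```text
time_s: 9.72
tool_pos: [0.5532, -0.0275, 0.0405]
tool_rot: [-180.0, -0.2, -3.3]
force: [1.7, 1.1, -0.1]
grip_width: 0.0005
```

```bash
python3 st.py s5
python3 - <<'E'
from cell import imaging
import cv2,pickle
d=imaging.read_camera('top');pickle.dump(d,open('top5.pkl','wb'))
cv2.imwrite('pics/t5.png',cv2.resize(d['color'][135:245,250:360,::-1],(600,600),interpolation=2))
E
```

```text
9.725 [ 0.5531553  -0.02748378  0.04053545] [-179.95160825   -0.23433329   -3.27636087] [ 1.6606268   1.11167882 -0.06903949] [  26.1   18.6  -29.8  107.5   10.9   56.4 -101.7]
r 0.11889122878288473 th -94.1213946021355 yaw-th 90.84503373683765
```

View pics/s5.png

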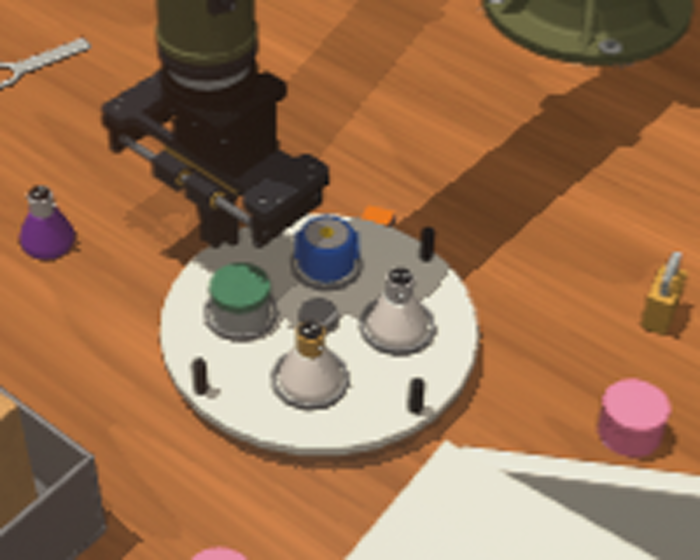

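View pics/t5.png

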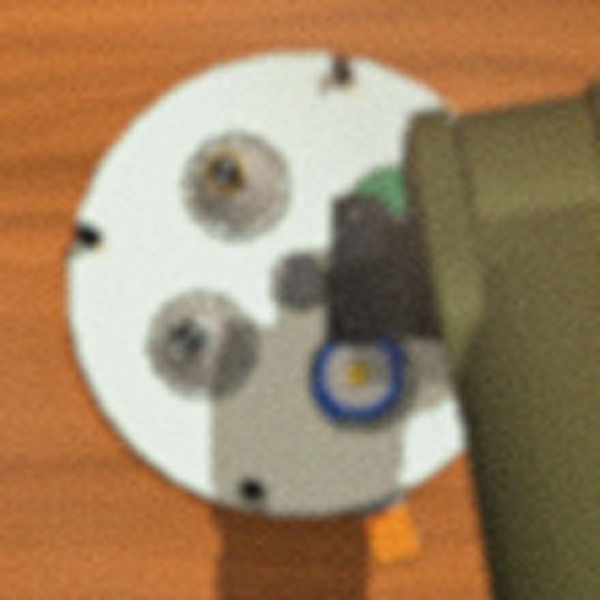

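The lamp is nearly there. It stands at top-crop (358,376), with the pointer at (394,534) and posts at (343,68), (82,236) and (252,490). I'll measure what turn is left.

```bash
cat > ang.py <<'E'
from h import *
import pickle,sys
s=600/110
d=pickle.load(open('top5.pkl','rb'))
def P(u,v,z):return pix2w(d,[[(u+.5)/s+250-.5,(v+.5)/s+135-.5]],z)[0]
def pol(n,p,off=0):
    e=p[:2]-AX;print(n,p.round(4),'r',np.hypot(*e).round(4),'ang',np.degrees(np.arctan2(e[1],e[0])).round(1))
im=d['color'][225:245,310:335].astype(int)
m=(im[...,0]>190)&(im[...,2]<60)&(im[...,0]-im[...,1]>60)
print('orange n',m.sum())
if m.sum()>10:
    n,l,st,c=cv2.connectedComponentsWithStats(m.astype(np.uint8));k=1+np.argmax(st[1:,4]);print(st[k]);pol('orangecc',pix2w(d,[c[k]+[310,225]],.009)[0])
E
cat > a5.py <<'E'
from ang import *
pol('pointer',P(394,534,.009))
for q in((343,68),(82,236),(252,490)):pol('post',P(*q,.05))
pol('lamp',P(358,376,.064));pol('sil',P(191,341,.085));pol('brs',P(224,174,.085))
E
python3 a5.py
```

```text
orange n 101
[ 8  4  9  9 66]
orangecc [0.4198 0.0414 0.009 ] r 0.1503 ang -160.7
pointer [0.4217 0.0415 0.009 ] r 0.1486 ang -160.5
post [0.6778 0.0638 0.05  ] r 0.1193 ang -13.2
post [0.5879 0.2084 0.05  ] r 0.1202 ang 77.4
post [0.4477 0.1166 0.05  ] r 0.1168 ang 167.4
lamp [0.5077 0.0576 0.064 ] r 0.0636 ang -148.2
sil [0.5268 0.1445 0.085 ] r 0.0638 ang 123.2
brs [0.6153 0.1261 0.085 ] r 0.064 ang 33.1
```

About 12.7° is left. I'll do 11.5° slowly, settle and look again.

Emit:
{"api": "carry_out", "payload": {
  "plan": [
    {"fingers": 1.0,"dx": -0.28,"dy": -0.01,"dz": 0.0,"rx": 0.0,"ry": 0.0,"rz": 0.4},
    {"fingers": 1.0,"dx": -0.28,"dy": -0.01,"dz": 0.0,"rx": 0.0,"ry": 0.0,"rz": 0.4},
    {"fingers": 1.0,"dx": -0.17,"dy": 0.0,"dz": 0.0,"rx": 0.0,"ry": 0.0,"rz": 0.25},
    {"fingers": 1.0,"dx": -0.07,"dy": 0.0,"dz": 0.0,"rx": 0.0,"ry": 0.0,"rz": 0.1},
    {"fingers": 1.0,"dx": 0.0,"dy": 0.0,"dz": 0.0,"rx": 0.0,"ry": 0.0,"rz": 0.0},
    {"fingers": 1.0,"dx": 0.0,"dy": 0.0,"dz": 0.0,"rx": 0.0,"ry": 0.0,"rz": 0.0}
  ]
}}

```text
time_s: 10.58
tool_pos: [0.5283, -0.0254, 0.0391]
tool_rot: [180.0, -0.0, -14.8]
force: [1.2, 0.4, 0.1]
grip_width: 0.0004
```

```bash
python3 st.py s6
python3 - <<'E'
from cell import imaging
import cv2,pickle
d=imaging.read_camera('top');pickle.dump(d,open('top5.pkl','wb'))
cv2.imwrite('pics/t6.png',cv2.resize(d['color'][135:245,250:360,::-1],(600,600),interpolation=2))
E
```

```text
10.575 [ 0.52827234 -0.02541688  0.03914155] [ 1.79991171e+02 -3.65827341e-02 -1.47519756e+01] [1.24850547 0.37553942 0.07009152] [  25.4   15.8  -28.5  110.9    9.1   55.5 -112.1]
r 0.12121713087018585 th -106.00771621072774 yaw-th 91.25574057589672
```

View pics/t6.png

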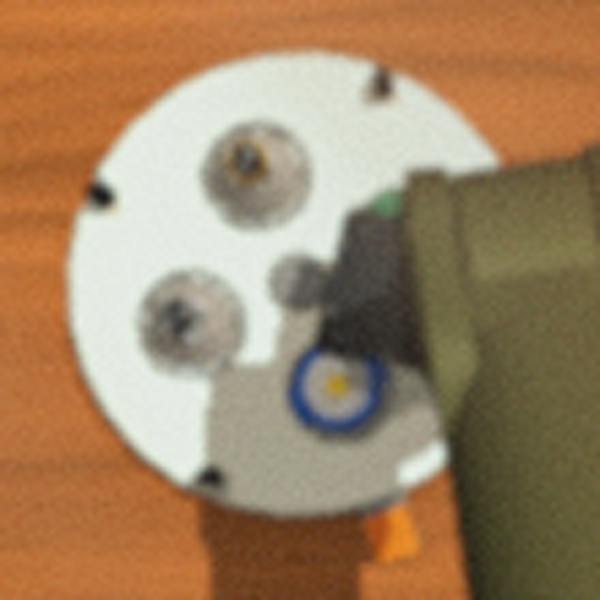

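```bash
cat > a6.py <<'E'
from ang import *
for q in((381,78),(97,193),(210,480)):pol('post',P(*q,.05))
pol('lamp',P(337,386,.064));pol('sil',P(180,321,.085));pol('brs',P(247,160,.085))
E
python3 a6.py
```

```text
orange n 87
[10  3  7 10 50]
orangecc [0.42   0.0378 0.009 ] r 0.1514 ang -159.4
post [0.6718 0.043  0.05  ] r 0.1201 ang -23.6
post [0.6115 0.2    0.05  ] r 0.1197 ang 65.4
post [0.4535 0.1394 0.05  ] r 0.1185 ang 156.0
lamp [0.5025 0.0689 0.064 ] r 0.0632 ang -159.4
sil [0.5375 0.1502 0.085 ] r 0.0639 ang 112.3
brs [0.6225 0.1138 0.085 ] r 0.0649 ang 20.4
```

Posts put the well at -159.1°, and the lamp reads -159.4° against about -160.6° for the pointer. One last nudge of about 1.3°, then I'll back off and lift.

Emit:
{"api": "carry_out", "payload": {
  "plan": [
    {"fingers": 1.0,"dx": -0.05,"dy": 0.0,"dz": 0.0,"rx": 0.0,"ry": 0.0,"rz": 0.0},
    {"fingers": 1.0,"dx": -0.04,"dy": 0.0,"dz": 0.0,"rx": 0.0,"ry": 0.0,"rz": 0.0},
    {"fingers": 1.0,"dx": 0.0,"dy": 0.0,"dz": 0.0,"rx": 0.0,"ry": 0.0,"rz": 0.0},
    {"fingers": 1.0,"dx": 0.0,"dy": 0.0,"dz": 0.0,"rx": 0.0,"ry": 0.0,"rz": 0.0},
    {"fingers": 1.0,"dx": 0.15,"dy": 0.0,"dz": 0.0,"rx": 0.0,"ry": 0.0,"rz": 0.0},
    {"fingers": 1.0,"dx": 0.25,"dy": 0.0,"dz": 0.0,"rx": 0.0,"ry": 0.0,"rz": 0.0},
    {"fingers": 1.0,"dx": 0.0,"dy": 0.0,"dz": 0.0,"rx": 0.0,"ry": 0.0,"rz": 0.0}
  ]
}}

```text
time_s: 11.55
tool_pos: [0.5373, -0.0279, 0.0388]
tool_rot: [-180.0, 0.0, -14.8]
force: [-0.8, -0.3, -0.3]
grip_width: 0.0004
```

Emit:
{"api": "carry_out", "payload": {
  "plan": [
    {"fingers": 1.0,"dx": 0.0,"dy": 0.0,"dz": -0.5,"rx": 0.0,"ry": 0.0,"rz": 0.0},
    {"fingers": 1.0,"dx": 0.0,"dy": 0.0,"dz": -0.8,"rx": 0.0,"ry": 0.0,"rz": 0.0},
    {"fingers": 1.0,"dx": 0.0,"dy": 0.0,"dz": -0.8,"rx": 0.0,"ry": 0.0,"rz": 0.0},
    {"fingers": 1.0,"dx": 0.0,"dy": 0.0,"dz": -0.8,"rx": 0.0,"ry": 0.0,"rz": 0.0},
    {"fingers": 1.0,"dx": 0.0,"dy": 0.0,"dz": -0.8,"rx": 0.0,"ry": 0.0,"rz": 0.0},
    {"fingers": 1.0,"dx": 0.0,"dy": 0.0,"dz": -0.8,"rx": 0.0,"ry": 0.0,"rz": 0.0},
    {"fingers": 1.0,"dx": 0.0,"dy": 0.5,"dz": -0.8,"rx": 0.0,"ry": 0.0,"rz": 0.0},
    {"fingers": 1.0,"dx": 0.0,"dy": 0.9,"dz": 0.0,"rx": 0.0,"ry": 0.0,"rz": 0.0},
    {"fingers": 1.0,"dx": 0.0,"dy": 0.9,"dz": 0.0,"rx": 0.0,"ry": 0.0,"rz": 0.0},
    {"fingers": 1.0,"dx": 0.0,"dy": 0.9,"dz": 0.0,"rx": 0.0,"ry": 0.0,"rz": 0.0},
    {"fingers": 1.0,"dx": 0.0,"dy": 0.9,"dz": 0.0,"rx": 0.0,"ry": 0.0,"rz": 0.0},
    {"fingers": 1.0,"dx": 0.0,"dy": 0.0,"dz": 0.0,"rx": 0.0,"ry": 0.0,"rz": 0.0}
  ]
}}

```text
time_s: 13.05
tool_pos: [0.5046, -0.1488, 0.1988]
tool_rot: [179.9, -0.0, -15.0]
force: [-0.5, 0.3, -0.4]
grip_width: 0.0002
```

```bash
python3 st.py s7
python3 - <<'E'
from cell import imaging
import cv2,pickle
d=imaging.read_camera('top');pickle.dump(d,open('top5.pkl','wb'))
cv2.imwrite('pics/t7.png',cv2.resize(d['color'][135:245,250:360,::-1],(600,600),interpolation=2))
cv2.imwrite('pics/t7f.png',d['color'][:,:,::-1])
E
```

```text
13.05 [ 0.5046047  -0.14882423  0.19881371] [ 1.79940336e+02 -3.98980771e-02 -1.50489429e+01] [-0.52124985  0.33007262 -0.41345122] [ 35.8   5.3 -23.5 101.9   2.3  73.3 -93.3]
r 0.24662422882935733 th -103.38582707906329 yaw-th 88.33688420066164
```

View pics/t7.png

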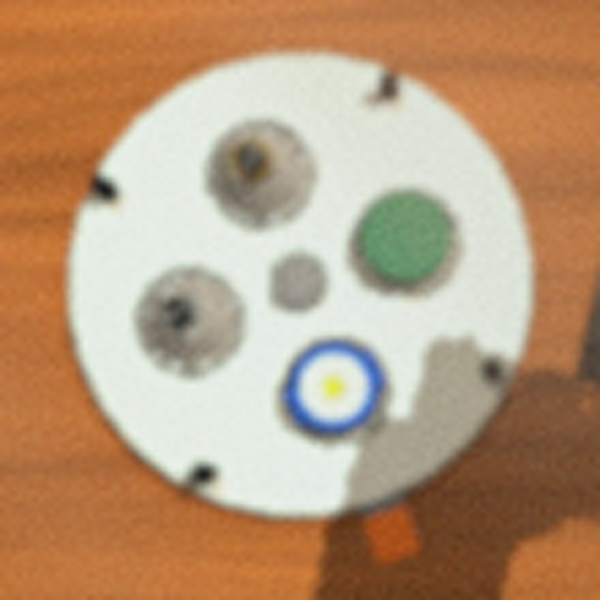

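View pics/s7.png

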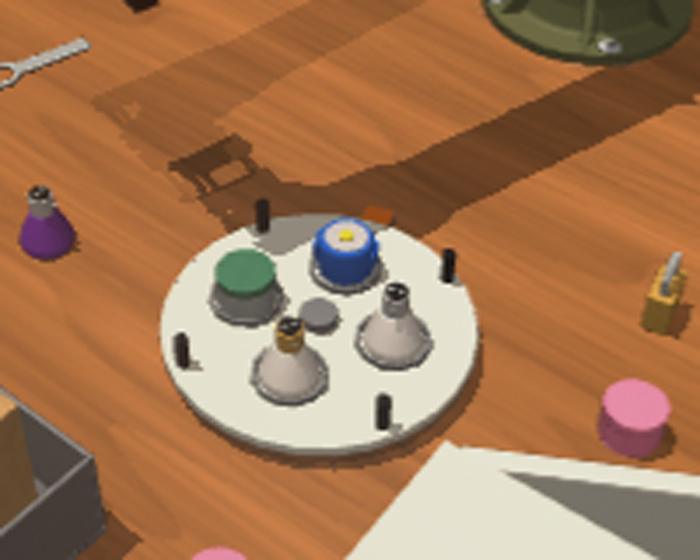

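View pics/t7f.png

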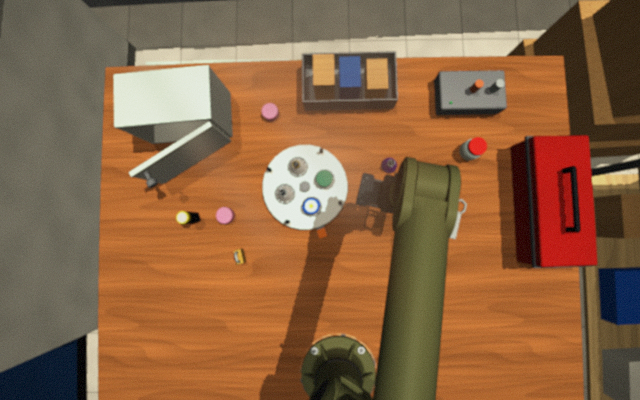

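```bash
cat > a7.py <<'E'
from ang import *
pol('ptr',P(392,535,.009))
for q in((388,80),(99,186),(203,475),(494,370)):pol('post',P(*q,.05))
pol('lamp',P(334,386,.064));pol('sil',P(179,317,.085));pol('brs',P(250,160,.085));pol('tin',P(404,236,.062))
import pickle,cv2
d0=pickle.load(open('scene.pkl','rb'))
a=np.radians(-160.7);c=AX+.15*np.array([np.cos(a),np.sin(a)])
print('pred ptr scene crop',(w2pix(d0,[*c,.009])[0]-[240,130])*3.5, 'pred lamp top',(w2pix(d0,[*(AX+.064*np.array([np.cos(a),np.sin(a)])),.064])[0]-[240,130])*3.5,'hub',(w2pix(d0,[*AX,.038])[0]-[240,130])*3.5)
E
python3 a7.py
```

```text
orange n 0
ptr [0.4211 0.0426 0.009 ] r 0.1487 ang -161.0
post [0.6706 0.0392 0.05  ] r 0.1206 ang -25.5
post [0.6153 0.1989 0.05  ] r 0.1204 ang 63.5
post [0.4563 0.1431 0.05  ] r 0.1176 ang 153.7
post [ 0.5102 -0.0156  0.05  ] r 0.1185 ang -115.8
lamp [0.5025 0.0705 0.064 ] r 0.0626 ang -160.8
sil [0.5396 0.1507 0.085 ] r 0.0636 ang 110.3
brs [0.6225 0.1122 0.085 ] r 0.0644 ang 19.1
tin [0.5829 0.0316 0.062 ] r 0.0631 ang -70.4
pred ptr scene crop [376.43901259 216.91721578] pred lamp top [346.22190918 234.82897371] hub [319.23232485 309.09507663]
```

The lamp is at -160.8° and its well at -161.0°, against about -160.8° for the pointer. The scene camera agrees: I predicted the lamp top at crop (346,235) and saw it at (346,236). Everything is still in its well, nothing else has moved, and the arm is clear, so I'll hand in.

```bash
python3 -c "
from cell import ticket,sensors
print(sensors.get_obs()['time_s']);print(ticket.sign_off())"
```

```text
13.15
the job is handed in; nothing more can be done
None
```

The headlamp shell now stands in line with the orange pointer, and I handed the job in at 13.15 s. With the fingers shut, I pushed the far rim post clockwise by about 128°, nudged it the last degree or so, then backed off and lifted clear.

- **Alignment:** the last top picture put the shell at -160.8° and its well at -161.0°. The pointer read -160.7° to -161.0° in the clear views. The scene camera agreed to about a third of a pixel.
- **Disagreement:** one pointer reading, with the orange square partly in shadow, came out at -159.4°. I did not use it.
- **Rest of the scene:** the last pictures show all four objects still in their wells, and no bystander I could see has moved, nor has the cupboard door. The arm partly hid the opener in the last top view, so I could not fully check it. The arm never came near it.
- **Forces:** the readings after each move were about 2 N or less. The arm was touching nothing at hand-in.

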